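# Turn over a painted drawer front in a flip jig

### The job

The face of this little blue drawer front is painted and its bare back is next. Lay it face up in the pocket of the hinged flipper frame, let go, then use the red crank pin to swing the frame right over so that the drawer front drops face down into the white-ledged nest on the other side. Leave the frame lying fully over on top of it, and do not disturb the brush, the paint pot or the roll of tape.

Things in the scene. Friction and masses are not known exactly. Their poses are not given: they have to be found in the camera images.
- panel: Loose drawer front, 0.1 kg: wooden plate 60 (x) x 90 (y) x 8 mm, blue painted face, with a white bar pull mid-face: 14 (x) x 44 (y) mm, standing 32 mm above the face. Origin: centre of the bare back; z points out of the face (pull's top at z = 40 mm). Starts face up on the bench, left of the jig. Same when turned half round about z.
- jig: Fixed flip jig, plywood base 196 (x) x 126 (y) x 12 mm. Origin: centre of its underside, on the bench. Hinge axis along y, 80 mm above the bench over the origin. Flipper on the -x side, nest on +x; crank with red pin outside the base on the -y side (towards the robot), black damper (radius 16 mm) on +y. Hinge uprights at y = +-59 mm, 93 mm tall.
- flipper (a joint): Flipper frame angle: 0 = level on the -x side on rest posts, pocket up; pi = fully over, level, pocket down on the nest (its stops). Damped (0.06 N m s/rad). Let go below about 1.4 rad it falls back; past about 1.8 it sinks to pi by itself in 1 to 3 s, the drawer front dropping out of the pocket into the nest soon after upright.
- flipper_pocket (a point): Centre of the pocket floor of the aluminium flipper (76 x 104 mm), 44.5 mm from the hinge axis, 75 mm above the bench at joint 0; axes as the jig's at joint 0, turning with the flipper. Pocket 64 (x) x 94 (y) mm, walls 5 mm high, 2 mm play a side; floor open in the middle. Seated: panel origin here, face up, long side along y.
- crank_pin (a point): Mid-length of the red pin, on its axis: a sleeve that spins freely, 13 mm thick, 42 mm long, parallel to the hinge. 95 mm from the hinge axis, 40 degrees above the flipper's plane: at joint 0 it is 73 mm to -x of the hinge, 141 mm above the bench; at joint 0.87 straight above the hinge (175 mm); at 1.75, 73 mm to +x, 141 mm up. A level push along jig +x takes it over.
- nest_seat (a point): Centre of the nest at the level of its two white ledges (14 mm wide, at the y ends, open between for the pull), 68 mm above the bench, 39 mm to +x of the hinge axis; axes as the jig's. Plywood cheeks at y = +-48 mm, 11 mm higher than the ledges; white 60-degree guide slopes at both x ends, feet at x = +-32 mm. Seated face down: panel origin 8 mm above this point.
- brush_2: Bystander: blue-handled flat paint brush, 42 x 186 x 13 mm, lying left behind the work. Origin: centre of its underside.
- pot_white: Bystander: small white paint pot with white lid, 58 mm across, 59 mm tall, right of the jig. Origin: centre of its underside.
- tape_roll_2: Bystander: black roll of tape, 54 mm across, 19 mm tall, right of the jig. Origin: centre of its underside.
Mind the look-alikes: they are no part of the job. Several things look just like the panel: the one meant starts farthest to the robot's left.

How it is judged:
By the outcome, as a careful person would: the job done as asked, in the order asked, and still so for the second after the job is handed in, with the robot touching nothing.
It also fails if it takes over 45 s, if anything falls off the work surface, if the arm or the gripper's body presses on something with over 40 N, if the wrist force passes 120 N, or if a joint passes its speed limit or range.

### The arm

A 6-joint arm with a two-finger parallel gripper is mounted at the origin on the work surface; the furniture and walls round the work are solid. World frame = base frame: x ahead of the robot, y to its left, z up, the work surface at z = 0. Lengths are in m, angles in degrees, forces in N, time in s.
With the tool pointing down it reaches from about 0.375 to 0.75 m from the base axis. Payload 9 kg.
Tool frame: the origin (TCP) lies where the fingers leave the gripper's body, on its centre line; the fingertips stand 73 mm ahead of it and the grasp point (between the pads) lies 54 mm ahead of it (robot.tip_reach is the distance from the TCP to the fingertips, in m); z points along the fingers, y is the direction in which the jaws open and shut (so a half turn about z gives the same grasp; the last joint's range is limited). The gripper opens to 85 mm and grips with 20 to 120 N. Pads are 22 mm wide; open, the fingers measure 114 mm over their backs; the gripper's body (76 mm by 85 mm) begins 54 mm behind the grasp point. The pads swing forward as they close: fully open they stand 13 mm farther back than shut.
Start: joints at [-89.135, 5.964, 5.575, 89.605, 0, 77.527], TCP at [0.138, -0.584, 0.304] pointing down, gripper open.
Joint ranges: [-171.21, 171.21], [-48.23, 106.86], [-62.78, 66.21], [-105.2, 120.99], [-86.42, 89.51], [-180, 180]. Speed limits (degrees/s): [127.2, 127.2, 147.25, 180, 180, 180].

### API

Orientations are given as [roll, pitch, yaw] about the fixed x, y, z axes, in that order (R = Rz(yaw) Ry(pitch) Rx(roll)).
In Python, from plant import robot gives the robot as it stands. Calls block until the motion is done:
- robot.move_pose(position, orientation): joint-space move of the TCP to a pose.
- robot.line_to(position, vel=0.15, rotation=None, guard=None): straight line of the TCP; rotation=None keeps the orientation; vel is the mean speed in m/s. With guard (N) it stops when the force on the tool has changed by that much, and returns True; else False.
- robot.goto_joints(angles): joint-space move.
- robot.set_gripper(opening): finger opening in m; the grip force is fixed at half the most; returns when the fingers have stopped.
- robot.pause(seconds).
- robot.ik(position, orientation): joint angles nearest the present ones, or None.
- robot.observe(): the state.
- robot.grab_frame(name): name is "scene" or "side" or "wrist"; returns the picture (420x560x3 uint8, blue, green, red); there is no depth.
- robot.get_calibration(name): a dict with "vertical_fov" (degrees; the focal length in pixels is half the picture's height over the tangent of half this angle, whatever the lens; pixels are square), "cx", "cy" (the principal point, pixels), "rvec" (rotation vector, rad) and "tvec" (3), from world to camera coordinates, as OpenCV has them. Camera axes: x right, y down, z forward; pixel columns grow to the right and rows downward; lengths in m; the calibration is good to about 2 mm. A picture is of the moment at which its call begins: read the wrist's pose just before it. get_calibration takes no time and is no camera call; for the wrist camera it gives the pose at the moment of the call.
A pose or a line that the arm cannot do raises robot.IKError and nothing moves.
- robot.job_done(): hands the job in, once; it reports no verdict.
The state is a dict: "time": time; "q": joint angles; "qvel": joint speeds; "joint_torque": joint torques, N m; "tool_pos": TCP position; "tcp_rot": TCP orientation; "ft_force": force on the tool from outside, world axes, zero at the start; "torque": the same for the moment, N m; "gripper_width": finger opening in m.
Only numpy, scipy, OpenCV 4.12 (cv2) and the standard library are available. Lean on these libraries where they do the work, as an engineer would, in place of code of your own. Each camera call takes 0.05 s, during which the arm holds its last target.

## Working session

There is one attempt and no reset: what is moved stays moved. The work goes in short steps, each a Python script; the robot and the scene stay as the last script left them, time stands still between calls to the robot, and variables do not carry over. Pictures are saved under pics/ and viewed, and the job is handed in when it is done.

```bash
ls; mkdir -p pics
python3 - <<'E'
from plant import robot
import cv2
for n in ("scene","side","wrist"):
    c=robot.get_calibration(n)
    print(n,c)
    im=robot.grab_frame(n); cv2.imwrite(f"pics/{n}0.png",im)
s=robot.observe();print(s['time'],s['tool_pos'],s['tcp_rot'],s['gripper_width'])
E
```

```text
pics
scene {'vertical_fov': 49.99625733713427, 'cx': 278.27866533688524, 'cy': 214.06003068952904, 'rvec': array([ 0.50903254,  2.77820327, -1.07437484]), 'tvec': array([ 0.45675085, -0.0327089 ,  1.20266344])}
side {'vertical_fov': 55.56843518937004, 'cx': 281.30008929945257, 'cy': 216.52412298372568, 'rvec': array([ 0.33294079, -2.71543149,  1.36045569]), 'tvec': array([0.43351895, 0.17912732, 0.9174257 ])}
wrist {'vertical_fov': 63.967238827005055, 'cx': 278.35770460454245, 'cy': 212.90863707838685, 'rvec': array([-2.29850927,  1.81363073,  0.23975703]), 'tvec': array([-0.59976471, -0.03425667,  0.3777798 ])}
0.15 [ 0.13843585 -0.58364363  0.30330672] [-1.79944816e+02 -1.53023569e-02  1.33374343e+01] 0.08517902812950734
```

View pics/scene0.png

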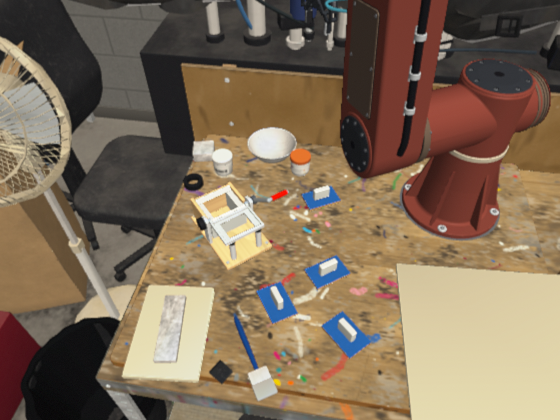

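View pics/side0.png

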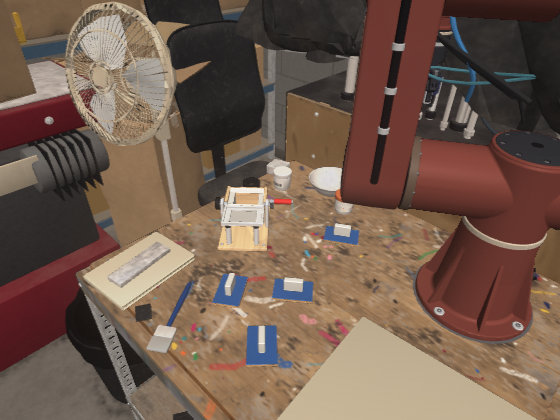

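The scene view shows four blue plates with white pulls, at about (345,332), (277,301), (328,271) and (321,195). The jig is at (232,225) with its red pin at (280,196). In the side view the plates are at (262,345), (230,289), (293,290) and (341,235). I'll localise all of these.

```bash
cat > h.py <<'E'
import numpy as np, cv2
from scipy.spatial.transform import Rotation as Ro
def cam(c):
    f=210/np.tan(np.radians(c['vertical_fov']/2))
    K=np.array([[f,0,c['cx']],[0,f,c['cy']],[0,0,1.]])
    R=cv2.Rodrigues(np.asarray(c['rvec'],float))[0]; return K,R,np.asarray(c['tvec'],float)
def ray(c,p):
    K,R,t=cam(c); d=np.c_[np.atleast_2d(p),np.ones(len(np.atleast_2d(p)))]@np.linalg.inv(K).T@R
    return -R.T@t, d/np.linalg.norm(d,axis=1,keepdims=True)
def plane(c,p,z):
    o,d=ray(c,p); return o+d*((z-o[2])/d[:,2])[:,None]
def proj(c,P):
    K,R,t=cam(c); q=(np.atleast_2d(P)@R.T+t)@K.T; return q[:,:2]/q[:,2:]
def tri(obs): # [(c,p),...] least squares
    A=np.zeros((3,3));b=np.zeros(3);L=[]
    for c,p in obs:
        o,d=ray(c,p);d=d[0];M=np.eye(3)-np.outer(d,d);A+=M;b+=M@o;L.append((o,d))
    X=np.linalg.solve(A,b); return X,[np.linalg.norm(np.cross(X-o,d)) for o,d in L]
def mask(im,lo,hi):
    return cv2.inRange(cv2.cvtColor(im,cv2.COLOR_BGR2HSV),np.array(lo),np.array(hi))
def blobs(m,amin=60):
    cs,_=cv2.findContours(m,cv2.RETR_EXTERNAL,cv2.CHAIN_APPROX_NONE)
    return [c for c in cs if cv2.contourArea(c)>amin]
E
python3 - <<'E'
from plant import robot
from h import *
import cv2
np.set_printoptions(precision=4,suppress=True)
for n in ("scene","side"):
    c=robot.get_calibration(n); im=cv2.imread(f"pics/{n}0.png")
    K,R,t=cam(c); print(n,"cam at",-R.T@t)
    for b in blobs(mask(im,(100,120,60),(125,255,255))):
        P=plane(c,b[:,0,:].astype(float),0.008)[:,:2]
        r=cv2.minAreaRect((P*1000).astype(np.float32)); print("blue",b[:,0].mean(0),r)
    for b in blobs(mask(im,(0,170,120),(5,255,255))|mask(im,(175,170,120),(180,255,255)),20):
        print("red",b[:,0].mean(0),cv2.minAreaRect(b), cv2.contourArea(b))
    x0,y0=(175,165) if n=="scene" else (200,165)
    cr=im[y0:y0+110,x0:x0+130]; cv2.imwrite(f"pics/{n}_jig.png",cv2.resize(cr,None,fx=5,fy=5,interpolation=cv2.INTER_CUBIC))
E
```

```text
scene cam at [0.7119 0.6215 0.8735]
blue [244.9818 341.4909] ((633.7540283203125, 188.174072265625), (9.988430976867676, 131.05908203125), 2.126842498779297)
blue [350.8605 335.0078] ((419.8492431640625, 248.25277709960938), (81.28453826904297, 92.72917175292969), 15.438262939453125)
blue [276.1589 302.1776] ((539.6607055664062, 125.53680419921875), (58.437705993652344, 87.73470306396484), 4.115140438079834)
blue [326.6429 269.8961] ((401.8612060546875, 91.41751098632812), (88.08201599121094, 57.40906524658203), 7.318970203399658)
blue [320.18 198.09] ((317.1484375, -134.88885498046875), (58.49861145019531, 87.98490905761719), 89.98191833496094)
blue [297.5      9.2593] ((-62.99488830566406, -1221.642333984375), (201.5981903076172, 52.72014617919922), 68.27393341064453)
blue [243.1053  12.7895] ((172.576416015625, -1281.3936767578125), (278.5196838378906, 16.941579818725586), 83.21028137207031)
red [278.8571 194.8   ] ((279.10003662109375, 194.7000274658203), (4.919349670410156, 15.652474403381348), 63.43495178222656) 64.5
side cam at [0.2903 0.7126 0.6853]
blue [261.2637 344.7363] ((426.5762634277344, 251.02760314941406), (57.34856414794922, 88.13513946533203), 16.73872184753418)
blue [178.5114 303.9886] ((628.7985229492188, 193.49632263183594), (8.73737907409668, 123.72216796875), 3.411405563354492)
blue [292.5859 290.875 ] ((397.09002685546875, 93.87997436523438), (86.52306365966797, 57.96564483642578), 7.311817646026611)
blue [229.6475 289.7338] ((534.1959838867188, 128.15835571289062), (57.67605209350586, 87.85418701171875), 3.8078463077545166)
blue [340.8469 235.8265] ((312.462646484375, -130.75091552734375), (85.88500213623047, 56.815147399902344), 0.5865393280982971)
blue [456.8052  33.7662] ((-266.3887023925781, -2841.58056640625), (1257.845458984375, 56.206268310546875), 87.71473693847656)
red [282.2821 200.9487] ((282.0, 201.0), (4.0, 16.0), 90.0) 60.5
```

View pics/scene_jig.png

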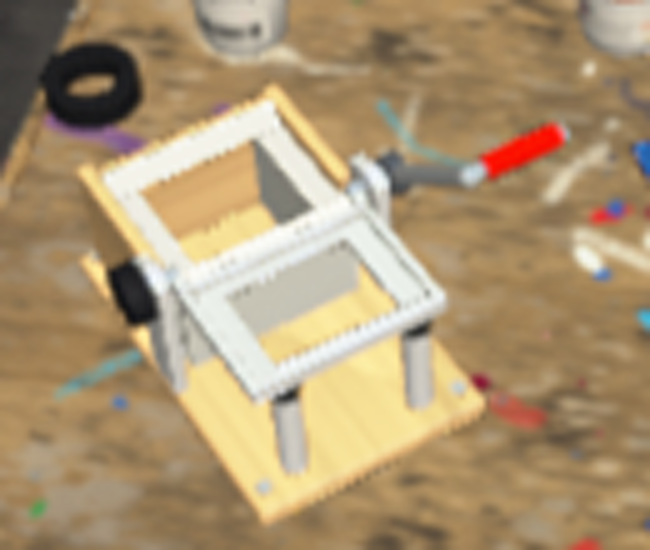

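View pics/side_jig.png

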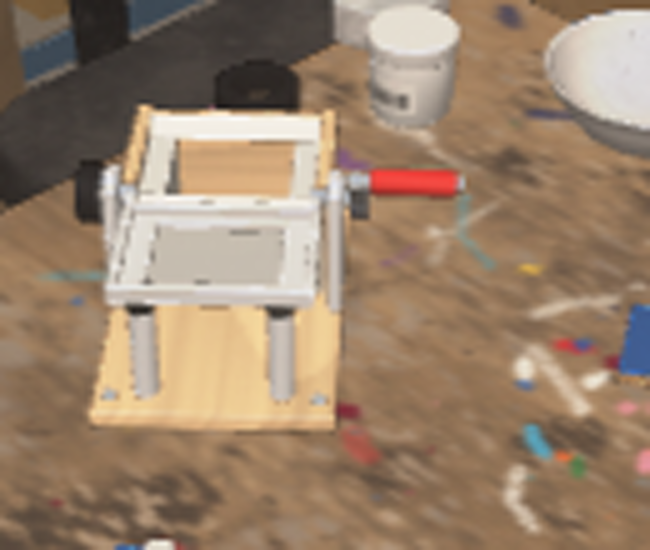

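Run:
```python
from plant import robot
from h import *
np.set_printoptions(precision=4,suppress=True)
S=robot.get_calibration("scene");D=robot.get_calibration("side")
f=lambda o,p:(np.array(p)/5+np.array(o)-0.4)
s=lambda *p:f((175,165),p); d=lambda *p:f((200,165),p)
for nm,a,b in [("baseL(+y)",s(265,522),d(90,427)),("baseR",s(486,405),d(338,430)),("pin tip",s(565,133),d(465,183)),("pin root",s(478,172),d(370,181)),
  ("frame outer L",s(262,398),d(107,298)),("frame outer R",s(445,300),d(315,298)),]:
    print(nm,tri([(S,a),(D,b)]), plane(S,a,0.012)[0])
# candidate panel: pull top/bottom
w=robot.get_calibration("wrist");K,R,t=cam(w);s0=robot.observe()
Rt=Ro.from_euler('xyz',s0['tcp_rot'],degrees=True).as_matrix()
print("cam in tcp",Rt.T@(-R.T@t-s0['tool_pos'])); print("R_tcp^T R_cam",Rt.T@R.T)
for n,(x0,y0) in (("scene",(300,290)),("side",(215,300))):
    im=cv2.imread(f"pics/{n}0.png")[y0:y0+90,x0:x0+100]; cv2.imwrite(f"pics/{n}_pan.png",cv2.resize(im,None,fx=5,fy=5,interpolation=cv2.INTER_CUBIC))
a=cv2.imread("pics/scene_pan.png");b=cv2.imread("pics/side_pan.png");cv2.imwrite("pics/pan2.png",cv2.resize(np.hstack([a,b]),(800,360)))
```

```text
baseL(+y) (array([ 0.615 , -0.0037, -0.0047]), [np.float64(0.001316198690159018), np.float64(0.001316198690159005)]) [0.6162 0.0067 0.012 ]
baseR (array([ 0.4917, -0.0359, -0.0078]), [np.float64(0.00023855514991052895), np.float64(0.00023855514991059497)]) [ 0.4965 -0.0214  0.012 ]
pin tip (array([ 0.4374, -0.0685,  0.1348]), [np.float64(0.0011375366843906199), np.float64(0.001137536684390589)]) [ 0.3927 -0.1816  0.012 ]
pin root (array([ 0.483 , -0.0613,  0.1326]), [np.float64(0.001102292074734097), np.float64(0.0011022920747341591)]) [ 0.4466 -0.1709  0.012 ]
frame outer L (array([ 0.6052, -0.0166,  0.0714]), [np.float64(0.0005996579314396504), np.float64(0.0005996579314395383)]) [ 0.597  -0.0646  0.012 ]
frame outer R (array([ 0.5067, -0.0465,  0.0676]), [np.float64(0.00034186982383404137), np.float64(0.0003418698238339224)]) [ 0.4928 -0.0922  0.012 ]
cam in tcp [ 0.0655  0.0003 -0.0698]
R_tcp^T R_cam [[ 0.0018 -0.966  -0.2585]
 [ 1.      0.0018  0.0003]
 [ 0.0002 -0.2585  0.966 ]]
```

View pics/pan2.png

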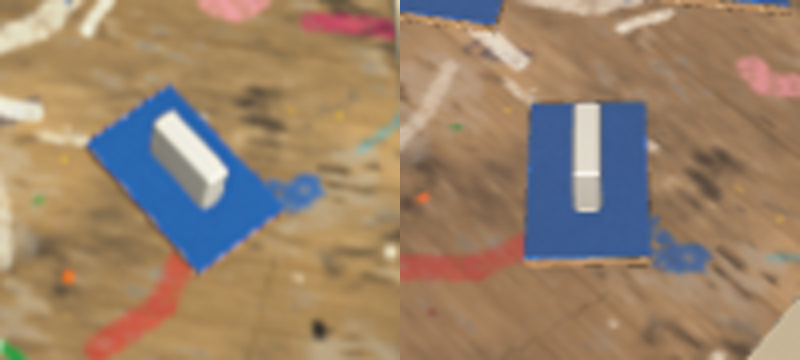

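Look-alikes in the scene view: (345,332) at y≈+0.25, (277,301) at y≈+0.13, (328,271) at y≈+0.09 and (321,195) at y≈-0.13. The one at (345,332) is farthest left, so I choose it. The crop shows the right object, with only paint smears nearby. Next I take wrist views over the jig and the panel.

Run:
```python
from plant import robot
from h import *
import pickle
np.set_printoptions(precision=4,suppress=True)
cal={}
for n,p,y in [("A",[0.55,-0.12,0.32],-166),("B",[0.56,-0.02,0.31],-166),("C",[0.42,0.225,0.27],-73.3)]:
    print(n,robot.ik(p,[180,0,y]))
    robot.move_pose(p,[180,0,y]); robot.pause(0.15)
    cal[n]=robot.get_calibration("wrist"); cv2.imwrite(f"pics/w{n}.png",robot.grab_frame("wrist"))
    s=robot.observe();print(s['time'],s['tool_pos'],s['tcp_rot'])
pickle.dump(cal,open("cal.pkl","wb"))
```

```text
A [-25.6181  -0.2915   0.8027  91.0942   0.     -39.6181]
2.5667 [ 0.5499 -0.1205  0.32  ] [-179.999    -0.0029 -166.0619]
B [-15.4179  -0.8993  -0.843   90.0564   0.     -29.4179]
3.25 [ 0.5601 -0.021   0.3101] [-179.9862    0.0046 -166.0824]
C [ 12.3953 -16.1084 -18.8377  87.2707   0.     -94.3047]
4.55 [0.4207 0.2243 0.2701] [-179.9945   -0.0026  -73.4368]
```

View pics/wA.png

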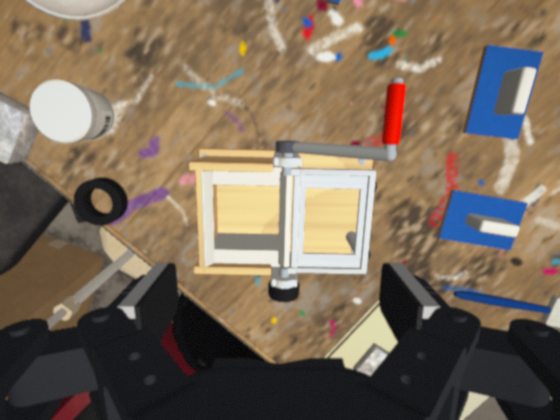

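View pics/wB.png

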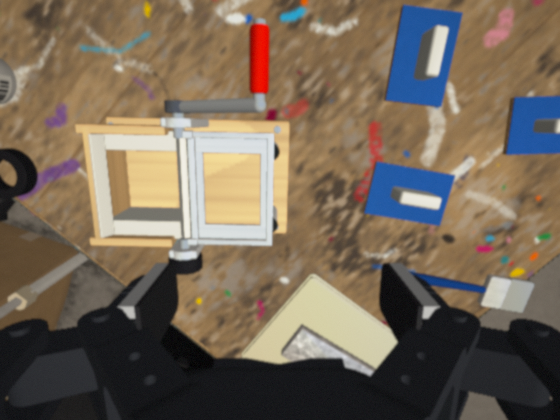

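View pics/wC.png

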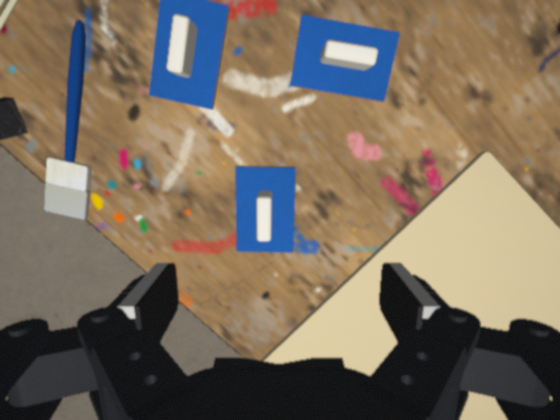

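wA shows the level frame at x 290–375, y 170–273 with the pin from (398,82) to (391,150). wB shows the frame at x 187–273, y 133–245 and the pin at (259,60). wC shows the panel at (265,208). I'll zoom in for accurate corners.

Run:
```python
import cv2,numpy as np
a=cv2.imread("pics/wA.png")[150:290,270:400];b=cv2.imread("pics/wB.png")[115:255,165:295]
z=lambda i:cv2.resize(i,None,fx=4,fy=4,interpolation=cv2.INTER_CUBIC)
# grid ticks every 10px
def g(i,x0,y0):
    o=z(i)
    for k in range(0,i.shape[1],10): cv2.line(o,(k*4,0),(k*4,6 if (k+x0)%50 else 14),(0,0,255),1)
    for k in range(0,i.shape[0],10): cv2.line(o,(0,k*4),(6 if (k+y0)%50 else 14,k*4),(0,0,255),1)
    return o
cv2.imwrite("pics/wA_z.png",g(a,270,150));cv2.imwrite("pics/wB_z.png",g(b,165,115))
```

```text
(no output)
```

View pics/wA_z.png

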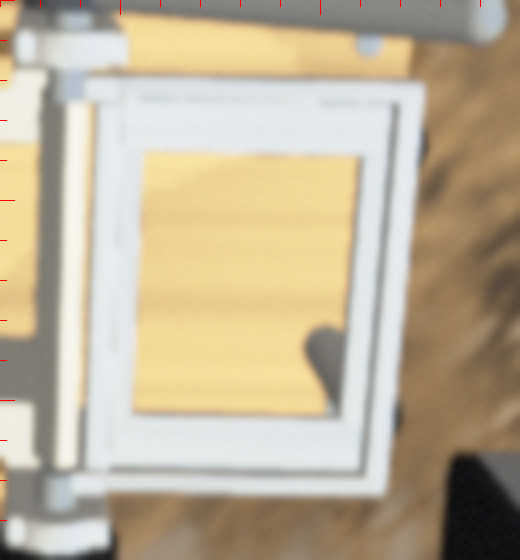

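View pics/wB_z.png

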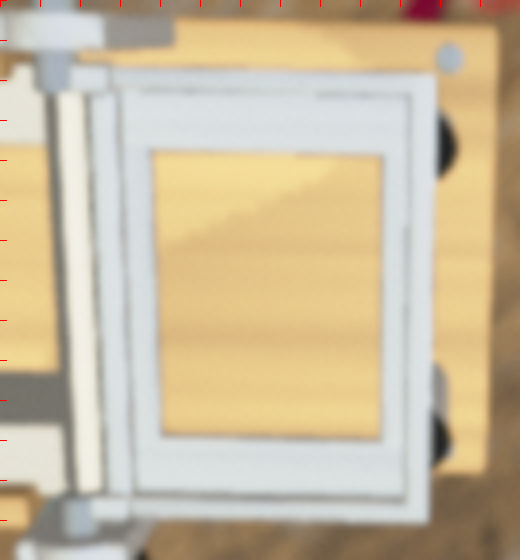

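Run:
```python
from h import *
import pickle
from scipy.spatial import ConvexHull
np.set_printoptions(precision=4,suppress=True)
cal=pickle.load(open("cal.pkl","rb"));A,B,C=cal["A"],cal["B"],cal["C"]
fa=lambda p:np.array(p)/4+[270,150]-.4; fb=lambda p:np.array(p)/4+[165,115]-.4
op=[((142,152),(152,150)),((365,152),(384,153)),((340,418),(382,438)),((131,413),(160,437))]
X=np.array([tri([(A,fa(a)),(B,fb(b))])[0] for a,b in op]); print("opening\n",X,X.mean(0))
for a,b in op: print("  on z=.075",plane(A,fa(a),.075)[0],plane(B,fb(b),.075)[0])
ou=[((423,84),(437,73)),((384,495),(430,522))]
Y=np.array([tri([(A,fa(a)),(B,fb(b))])[0] for a,b in ou]); print("outer -x corners\n",Y, np.linalg.norm(Y[0]-Y[1]))
# pin
for n in "AB":
    im=cv2.imread(f"pics/w{n}.png")
    bl=max(blobs(mask(im,(0,170,120),(6,255,255))|mask(im,(174,170,120),(180,255,255))),key=cv2.contourArea)
    r=cv2.minAreaRect(bl);bp=cv2.boxPoints(r);print(n,r)
    o=bp[np.argsort(bp[:,1])]; top,bot=o[:2].mean(0),o[2:].mean(0)
    if n=="A": ta,ba=top,bot
print("pin tip,root",tri([(A,ta),(B,top)]),tri([(A,ba),(B,bot)]))
# panel C
im=cv2.imread("pics/wC.png")
for bl in blobs(mask(im,(100,120,60),(125,255,255)),800):
    P=plane(C,bl[:,0].astype(float),.008)[:,:2]; print("blue",bl[:,0].mean(0),cv2.minAreaRect((P*1000).astype(np.float32)))
cv2.imwrite("pics/wC_z.png",cv2.resize(im[155:265,220:330],None,fx=5,fy=5,interpolation=cv2.INTER_CUBIC))
S=np.array(0)
```

```text
opening
 [[ 0.5384 -0.0971  0.072 ]
 [ 0.5257 -0.046   0.0744]
 [ 0.5916 -0.0312  0.0733]
 [ 0.6037 -0.0825  0.0729]] [ 0.5649 -0.0642  0.0732]
  on z=.075 [ 0.5381 -0.0975  0.075 ] [ 0.5379 -0.0965  0.075 ]
  on z=.075 [ 0.5253 -0.0461  0.075 ] [ 0.5259 -0.046   0.075 ]
  on z=.075 [ 0.5912 -0.0317  0.075 ] [ 0.5909 -0.0312  0.075 ]
  on z=.075 [ 0.6026 -0.0828  0.075 ] [ 0.6034 -0.0822  0.075 ]
outer -x corners
 [[ 0.5062 -0.0386  0.0776]
 [ 0.608  -0.0153  0.0767]] 0.10440198307798858
A ((393.6707458496094, 113.46342468261719), (18.883792877197266, 61.068641662597656), 6.340191841125488)
B ((259.5, 58.5), (69.0, 19.0), 90.0)
pin tip,root (array([ 0.441 , -0.0632,  0.1418]), [np.float64(0.00010536407073965803), np.float64(0.00010536407073963395)]) (array([ 0.4813, -0.0539,  0.1402]), [np.float64(3.437916137533886e-05), np.float64(3.437916137533544e-05)])
blue [264.9239 208.3913] ((427.8642272949219, 247.78594970703125), (59.6414794921875, 88.4268569946289), 16.362367630004883)
blue [74.301  91.0484] ((628.4849243164062, 191.27789306640625), (16.33945655822754, 126.08470153808594), 1.9893455505371094)
blue [343.1703  57.387 ] ((398.8401184082031, 90.39471435546875), (88.62268829345703, 59.12660217285156), 7.307394027709961)
blue [187.935   50.5882] ((536.549560546875, 124.81845092773438), (59.21446990966797, 88.55535125732422), 4.426909923553467)
```

View pics/wC_z.png

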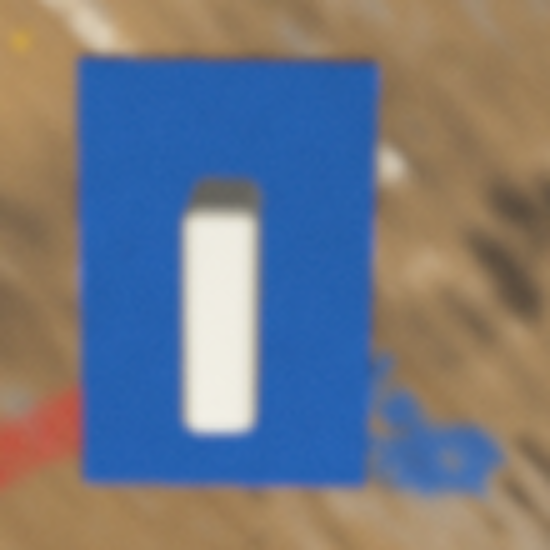

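```bash
cat > t.py <<'E'
from h import *
import pickle
from plant import robot
np.set_printoptions(precision=4,suppress=True)
cal=pickle.load(open("cal.pkl","rb"));C=cal["C"]
fc=lambda p:np.array(p,float)/5+[220,155]-.4
pl=plane(C,fc([(80,58),(377,62),(365,486),(82,485)]),.008);pu=plane(C,fc([(184,211),(258,211),(256,434),(184,433)]),.040)
D=robot.get_calibration("side")
E
cat > run1.py <<'E'
from t import *
print("plate",pl.mean(0),"pull",pu.mean(0))
for q in (pl,pu):
    l=q[3]+q[2]-q[0]-q[1]; s=q[1]+q[2]-q[0]-q[3]; print(np.linalg.norm(l)/2,np.linalg.norm(s)/2,np.degrees(np.arctan2(l[1],l[0])),np.degrees(np.arctan2(s[1],s[0])))
X,r=tri([(C,fc((220.5,322))),(D,np.array([261.6,334.6]))]);print("pull top tri",X,r)
E
python3 run1.py
```

```text
plate [0.4282 0.2481 0.008 ] pull [0.4279 0.2482 0.04  ]
0.08955820357220087 0.05908607752141363 105.39020709274453 -163.85835680017382
0.0429465887237593 0.013542016170613222 105.75151289027725 -163.791714359622
pull top tri [0.4272 0.2492 0.0346] [np.float64(0.0006288979527636551), np.float64(0.0006288979527636928)]
```

Run:
```python
from plant import robot
import numpy as np,cv2,pickle
c=[0.428,0.2482];y=-74.2
robot.move_pose([c[0],c[1],0.17],[180,0,y])
robot.set_gripper(0.045)
print(robot.line_to([c[0],c[1],0.0875],vel=0.12,guard=8)); s=robot.observe(); print(s['time'],s['tool_pos'],s['tcp_rot'],s['ft_force'])
robot.set_gripper(0.0); s=robot.observe(); print(s['gripper_width'],s['ft_force'])
print(robot.line_to([c[0],c[1],0.25],vel=0.15)); s=robot.observe(); print(s['time'],s['tool_pos'],s['gripper_width'],s['ft_force'])
pickle.dump(robot.get_calibration("wrist"),open("calH.pkl","wb"))
cv2.imwrite("pics/hold_w.png",robot.grab_frame("wrist"));cv2.imwrite("pics/hold_s.png",robot.grab_frame("side"))
```

```text
False
6.3583 [0.42840899 0.24830746 0.08817917] [-1.79948975e+02 -2.01221011e-03 -7.41975289e+01] [ 0.32764142 -0.27698613 -0.03325176]
0.012593867974872802 [ 0.30928045 -0.14423854  5.56399825]
False
7.975 [0.42758552 0.24808313 0.24889707] 0.012781055038603552 [ 0.18043472 -0.25813895 -1.3027728 ]
```

View pics/hold_w.png

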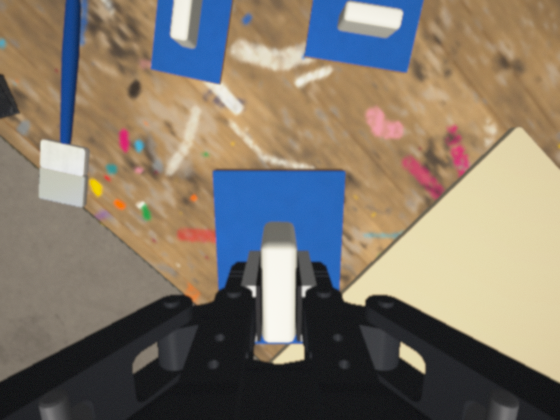

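View pics/hold_s.png

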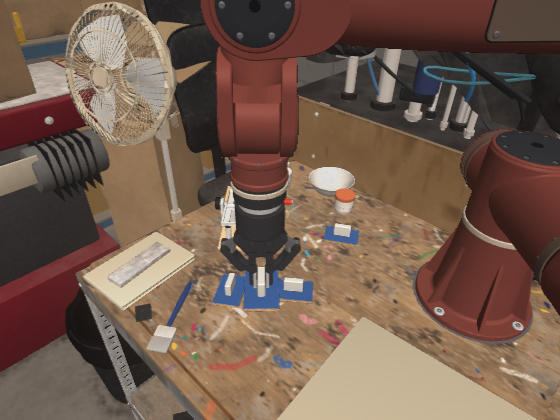

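The panel is held straight and centred: its far edge in the wrist view is level, from (214,171) to (345,171). Next I carry it over the pocket and check before lowering.

Run:
```python
from plant import robot
import numpy as np,cv2,pickle
p=[0.565,-0.064];y=-167.1
robot.move_pose([*p,0.27],[180,0,y])
robot.line_to([*p,0.185],vel=0.12); robot.pause(0.2)
s=robot.observe(); print(s['time'],s['tool_pos'],s['tcp_rot'],s['gripper_width'],s['q'])
c=robot.get_calibration("wrist");pickle.dump(c,open("calP.pkl","wb"))
im=robot.grab_frame("wrist");cv2.imwrite("pics/pre_w.png",im)
cv2.imwrite("pics/pre_w_z.png",cv2.resize(im[100:400,130:430],(800,600) and None,fx=2,fy=2,interpolation=cv2.INTER_CUBIC))
```

```text
10.425 [ 0.56544307 -0.06415696  0.18592134] [-1.79954159e+02  6.88952203e-02 -1.67097259e+02] 0.012660408487678484 [-1.96366404e+01  1.15028245e+00 -1.16937693e+01  7.70732112e+01
 -1.58751164e-03 -3.25393548e+01]
```

View pics/pre_w_z.png

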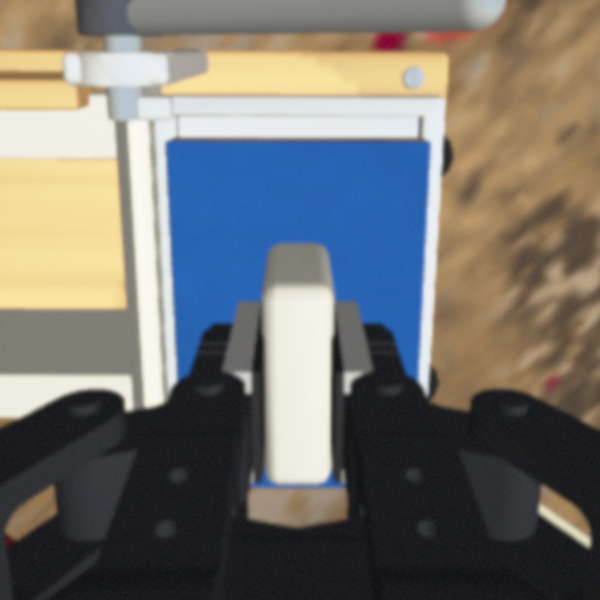

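Run:
```python
from h import *
import pickle
np.set_printoptions(precision=4,suppress=True)
c=pickle.load(open("calP.pkl","rb"))
f=lambda p:np.array(p,float)/2+[130,100]-.25
a=np.radians(12.9);ey=np.array([np.cos(a),np.sin(a)]);ex=np.array([np.sin(a),-np.cos(a)])
o=np.array([0.5654,-0.0642])
for n,p,z in [("wall",[(177,116),(421,118)],.080),("wallouter",[(142,99),(445,99)],.080),("panel",[(168,141),(430,141)],.1859-.0802)]:
    P=plane(c,f(p),z)[:,:2]-o; print(n,P@ex,P@ey)
```

```text
wall [ 0.0314 -0.0318] [-0.0472 -0.0468]
wallouter [ 0.0402 -0.0377] [-0.0516 -0.0517]
panel [ 0.0291 -0.0294] [-0.0442 -0.0443]
```

The panel is centred in the pocket to within 1 mm. Now I lower it, release it, back off and look.

Run:
```python
from plant import robot
import numpy as np,cv2,pickle
a=np.radians(12.9);ey=np.array([np.cos(a),np.sin(a)])
p=np.array([0.5648,-0.064])-0.0005*ey
print(robot.line_to([*p,0.1625],vel=0.06,guard=6)); s=robot.observe(); print(s['time'],s['tool_pos'],s['ft_force'])
robot.set_gripper(0.035); s=robot.observe();print(s['ft_force'])
robot.line_to([*p,0.27],vel=0.15); s=robot.observe(); print(s['time'],s['tool_pos'],s['gripper_width'])
pickle.dump(robot.get_calibration("wrist"),open("calR.pkl","wb"))
im=robot.grab_frame("wrist");cv2.imwrite("pics/rel_w.png",im);cv2.imwrite("pics/rel_s.png",cv2.resize(robot.grab_frame("side")[150:270,180:340],None,fx=4,fy=4,interpolation=cv2.INTER_CUBIC))
```

```text
True
10.8667 [ 0.56434202 -0.06409054  0.16341986] [-3.37115523  1.13244109  9.01363116]
[-0.01996208  0.66575712 -0.44507771]
12.0667 [ 0.5640206  -0.06399382  0.2688953 ] 0.034987737235654064
```

View pics/rel_w.png

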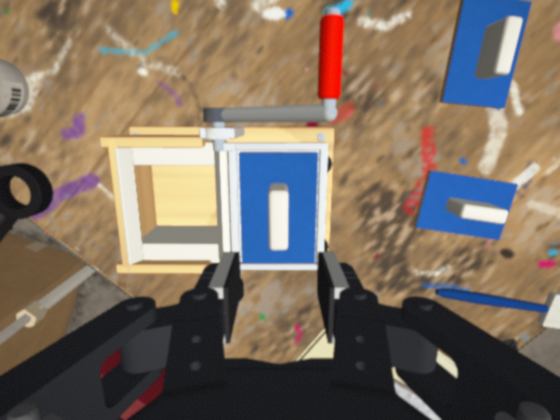

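View pics/rel_s.png

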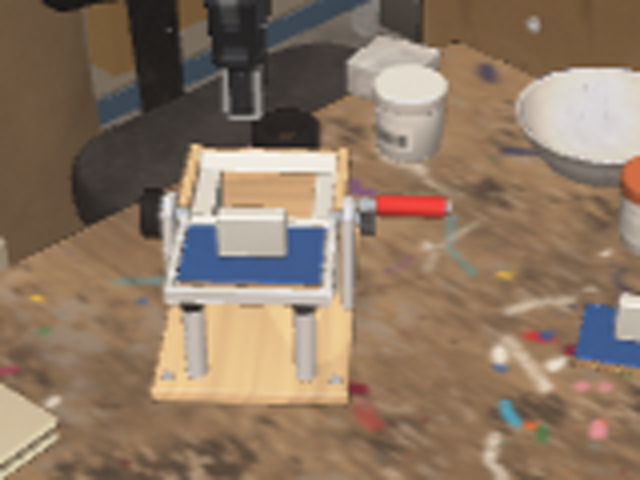

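The panel lies flat inside the pocket walls: wrist view at (278,208), with an even margin all round. For the crank push I use closed fingers with the jaws turned along the hinge, following the pin's arc.

Run:
```python
from plant import robot
import numpy as np,cv2
np.set_printoptions(precision=3,suppress=True)
a=np.radians(12.9);ey=np.array([np.cos(a),np.sin(a)]);ex=np.array([np.sin(a),-np.cos(a)])
o=np.array([0.5648,-0.064])+.0445*ex
T=robot.tip_reach
def P(x,tip,y=-.110): return [*(o+x*ex+y*ey),tip+T]
R=[180,0,102.9]
for q in [P(-.108,.23),P(-.108,.130),P(-.0175,.162),P(.07,.113)]: print(robot.ik(q,R))
robot.move_pose(P(-.108,.23),R); robot.set_gripper(0.0)
print(robot.line_to(P(-.108,.130),vel=.15,guard=10)); s=robot.observe();print(s['time'],s['tool_pos'],s['tcp_rot'],s['gripper_width'])
cv2.imwrite("pics/pp_w.png",robot.grab_frame("wrist"));cv2.imwrite("pics/pp_s.png",cv2.resize(robot.grab_frame("side")[120:270,180:380],None,fx=4,fy=4,interpolation=cv2.INTER_CUBIC))
```

```text
[-20.404 -21.581 -19.837  91.744   0.     56.696]
[-20.404 -21.996 -30.547  81.449   0.     56.696]
[-29.661 -15.911 -22.346  83.565   0.     47.439]
[-36.853  -6.893 -19.523  77.37    0.     40.247]
False
14.8083 [ 0.444 -0.027  0.204] [179.943   0.037 102.899] -2.314894378065214e-05
```

View pics/pp_s.png

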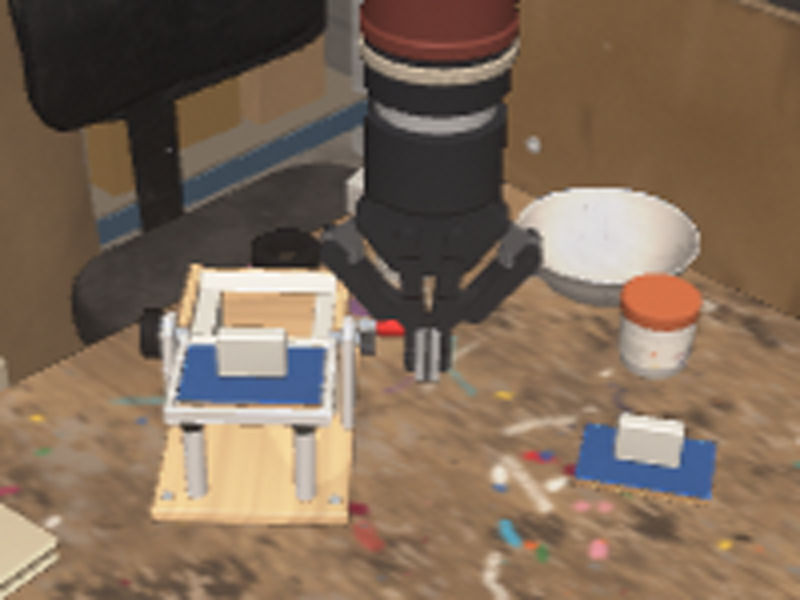

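View pics/pp_w.png

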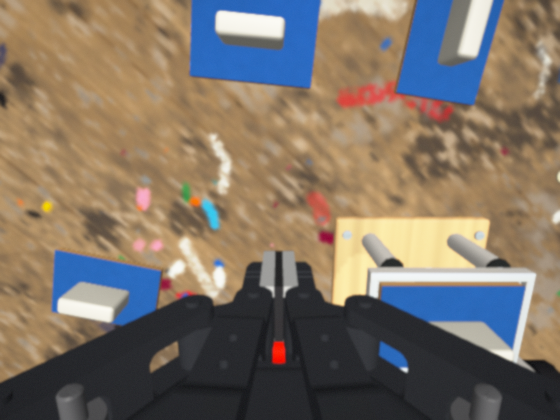

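The fingers stand squarely behind the pin, with the red visible at (278,352) beyond the fingertips. Pushing now.

Run:
```python
from plant import robot
import numpy as np,cv2
np.set_printoptions(precision=3,suppress=True)
a=np.radians(12.9);ey=np.array([np.cos(a),np.sin(a)]);ex=np.array([np.sin(a),-np.cos(a)])
o=np.array([0.5648,-0.064])+.0445*ex
T=robot.tip_reach
def P(x,tip,y=-.114): return [*(o+x*ex+y*ey),tip+T]
def st(): s=robot.observe();print(s['time'],s['tool_pos'],s['ft_force'])
print(robot.line_to(P(-.0175,.160),vel=.09,guard=20)); st()
cv2.imwrite("pics/mid_s.png",cv2.resize(robot.grab_frame("side")[120:270,180:380],None,fx=4,fy=4,interpolation=cv2.INTER_CUBIC))
```

```text
False
16.1167 [ 0.46  -0.115  0.232] [ 0.131  0.737 -0.993]
```

View pics/mid_s.png

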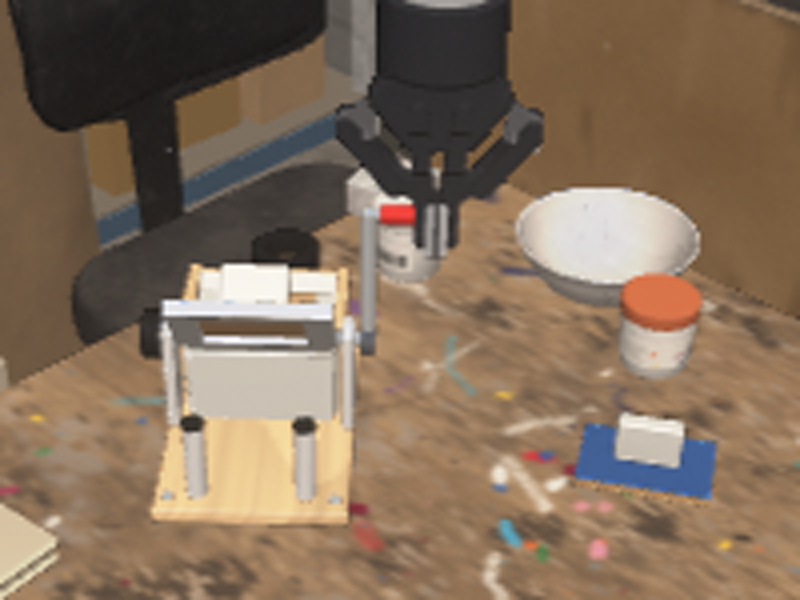

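The frame is tilted about 50° and the pin is near the top of its arc. Continuing over.

Run:
```python
from plant import robot
import numpy as np,cv2
np.set_printoptions(precision=3,suppress=True)
a=np.radians(12.9);ey=np.array([np.cos(a),np.sin(a)]);ex=np.array([np.sin(a),-np.cos(a)])
o=np.array([0.5648,-0.064])+.0445*ex
T=robot.tip_reach
def P(x,tip,y=-.114): return [*(o+x*ex+y*ey),tip+T]
def st(): s=robot.observe();print(s['time'],s['tool_pos'],s['ft_force'])
print(robot.line_to(P(.071,.114),vel=.09,guard=20)); st()
f=[]
for k in range(2):
    f.append(robot.grab_frame("side")[120:270,180:380]); robot.pause(0.4)
robot.pause(1.5); f.append(robot.grab_frame("side")[120:270,180:380]); f.append(robot.grab_frame("scene")[130:280,150:350]); st()
cv2.imwrite("pics/over.png",cv2.resize(np.vstack([np.hstack(f[:2]),np.hstack(f[2:])]),None,fx=2,fy=2,interpolation=cv2.INTER_CUBIC))
```

```text
False
17.425 [ 0.48  -0.202  0.187] [-0.245  0.463  0.723]
19.925 [ 0.479 -0.202  0.187] [-0.166  0.17   1.126]
```

View pics/over.png

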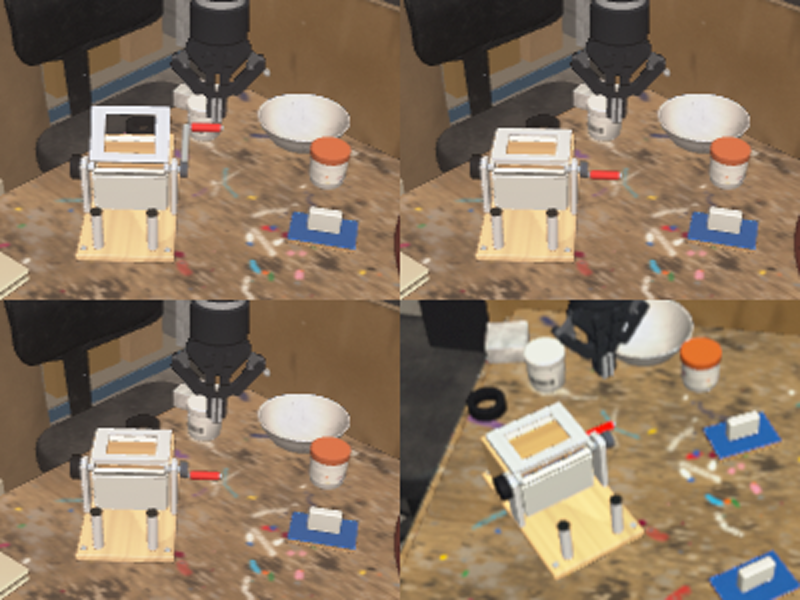

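The frame has gone over. Next I raise the tool clear and check from above and the side that the frame is level and the panel is in the nest.

Run:
```python
from plant import robot
import numpy as np,cv2,pickle
p=robot.observe()['tool_pos']
robot.line_to([p[0],p[1],.30],vel=.2)
cal={}
for n,q in [("F",[0.55,-0.13,0.31]),("G",[0.60,-0.19,0.31])]:
    robot.move_pose(q,[180,0,-167]); robot.pause(.15)
    cal[n]=robot.get_calibration("wrist"); cv2.imwrite(f"pics/w{n}.png",robot.grab_frame("wrist"))
pickle.dump(cal,open("calF.pkl","wb"));print(robot.observe()['time'])
cv2.imwrite("pics/fin_side.png",robot.grab_frame("side"));cv2.imwrite("pics/fin_scene.png",robot.grab_frame("scene"))
a=cv2.imread("pics/wF.png");b=cv2.imread("pics/fin_side.png")[160:260,195:295]
cv2.imwrite("pics/fin1.png",a);cv2.imwrite("pics/fin2.png",cv2.resize(b,None,fx=6,fy=6,interpolation=cv2.INTER_CUBIC))
```

```text
22.7
```

View pics/wF.png

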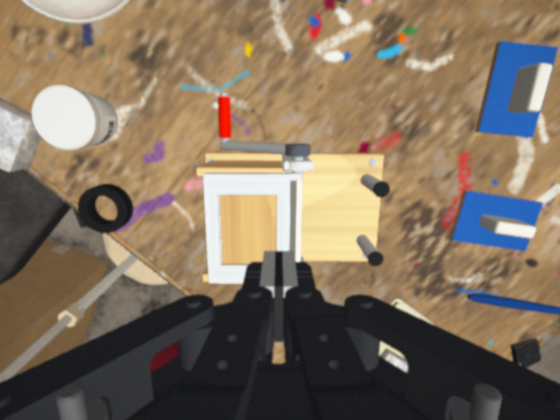

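View pics/wG.png

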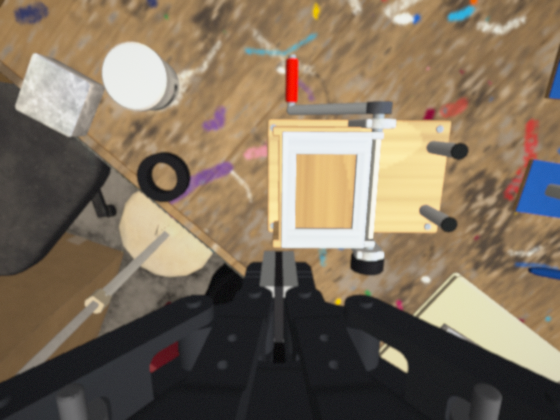

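View pics/fin2.png

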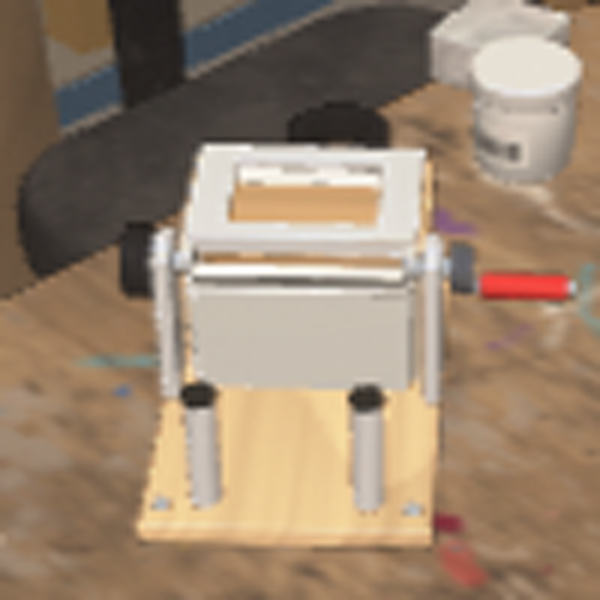

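Run:
```python
from h import *
import pickle
from plant import robot
np.set_printoptions(precision=4,suppress=True)
cal=pickle.load(open("calF.pkl","rb"));F,G=cal["F"],cal["G"]
a=np.radians(12.9);ey=np.array([np.cos(a),np.sin(a)]);ex=np.array([np.sin(a),-np.cos(a)])
o=np.array([0.5648,-0.064])+.0445*ex
J=lambda X:np.array([(X[:2]-o)@ex,(X[:2]-o)@ey,X[2]])
pp=[]
for n in "FG":
    im=cv2.imread(f"pics/w{n}.png")
    bl=max(blobs(mask(im,(0,170,120),(6,255,255))|mask(im,(174,170,120),(180,255,255))),key=cv2.contourArea)
    pp.append(bl[:,0].mean(0))
print("pin jig",J(tri([(F,pp[0]),(G,pp[1])])[0]),pp)
D=robot.get_calibration("side")
f=lambda p:np.array(p,float)/6+[195,160]-.4
print("panel far edge on .076",[J(X) for X in plane(D,f([(235,185),(378,192)]),.076)])
print("frame far corners on .085",[J(X) for X in plane(D,f([(203,147),(432,152)]),.087)])
z=lambda i:cv2.resize(i,None,fx=5,fy=5,interpolation=cv2.INTER_CUBIC)
cv2.imwrite("pics/wG_z.png",z(cv2.imread("pics/wG.png")[115:260,265:395])[:600*2])
cv2.imwrite("pics/sc_z.png",z(cv2.imread("pics/fin_scene.png")[170:280,175:300]))
cv2.imwrite("pics/wG_z.png",cv2.resize(cv2.imread("pics/wG.png")[115:260,265:395],None,fx=4,fy=4,interpolation=cv2.INTER_CUBIC))
```

```text
pin jig [ 0.0725 -0.1007  0.0201] [array([224.4271, 117.    ]), array([291.6214,  79.7864])]
panel far edge on .076 [array([0.0644, 0.0335, 0.076 ]), array([ 0.0612, -0.0328,  0.076 ])]
frame far corners on .085 [array([0.0792, 0.0494, 0.087 ]), array([ 0.0792, -0.0571,  0.087 ])]
```

View pics/wG_z.png

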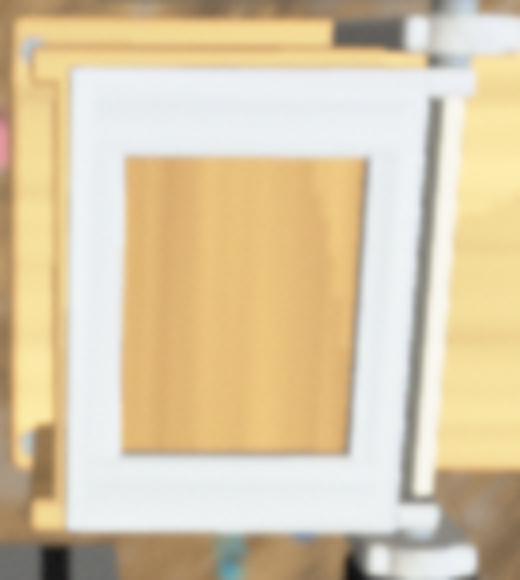

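View pics/sc_z.png

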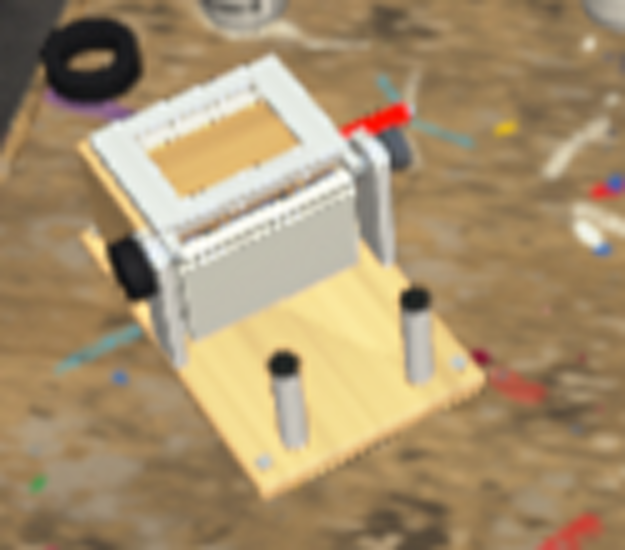

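View pics/fin_scene.png

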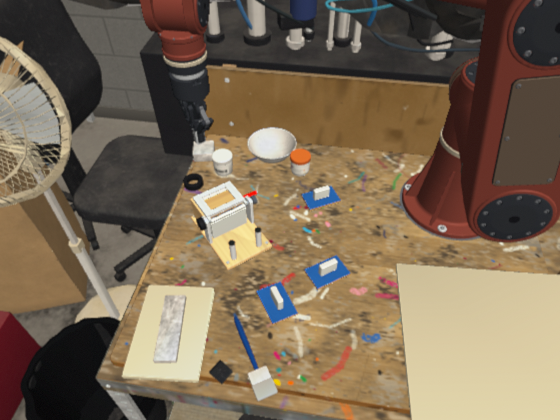

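The pin is at (72.5, 20) mm in the jig frame against an expected (73, 19), so the frame is on its stop. Now one check that the panel's back is level and at 76 mm, using patches matched between views F and G.

Run:
```python
from h import *
import pickle
np.set_printoptions(precision=4,suppress=True)
cal=pickle.load(open("calF.pkl","rb"));F,G=cal["F"],cal["G"]
a=np.radians(12.9);ey=np.array([np.cos(a),np.sin(a)]);ex=np.array([np.sin(a),-np.cos(a)])
o=np.array([0.5648,-0.064])+.0445*ex
J=lambda X:np.array([(X[:2]-o)@ex,(X[:2]-o)@ey,X[2]])
f=cv2.imread("pics/wF.png");g=cv2.imread("pics/wG.png")
g0=lambda i:cv2.createCLAHE(4,(8,8)).apply(cv2.cvtColor(i,cv2.COLOR_BGR2GRAY))
gf,gg=g0(f),g0(g)
m=np.zeros_like(gf);m[159:225,300:352]=255
pts=cv2.goodFeaturesToTrack(gg,40,0.01,4,mask=m)
# initial guess: projected on .076
X0=plane(G,pts[:,0],.076);init=proj(F,X0).astype(np.float32)[:,None]
nx,st,er=cv2.calcOpticalFlowPyrLK(gg,gf,pts,init.copy(),winSize=(15,15),maxLevel=0,flags=cv2.OPTFLOW_USE_INITIAL_FLOW)
out=[]
for p,q,s in zip(pts[:,0],nx[:,0],st[:,0]):
    if s:
        X,r=tri([(G,p.astype(float)),(F,q.astype(float))])
        if r[0]<.0008: out.append(J(X))
out=np.array(out);print(len(out));print(out[np.argsort(out[:,0])]);print("median",np.median(out,0))
for nm,pf,pg in [("frame hinge-less near corner",(206,176),(283,132)),]:
    print(nm,J(tri([(F,np.array(pf,float)),(G,np.array(pg,float))])[0]))
```

```text
7
[[ 0.0285 -0.0091  0.0759]
 [ 0.0339 -0.0182  0.0713]
 [ 0.0443  0.0069  0.0766]
 [ 0.0471  0.0043  0.0768]
 [ 0.0479  0.0089  0.076 ]
 [ 0.0505  0.0295  0.0825]
 [ 0.0725 -0.0377  0.3097]]
median [0.0471 0.0043 0.0766]
frame hinge-less near corner [ 0.0812 -0.0504  0.0851]
```

The panel back measures a median of 76.6 mm across the nest, against 76 mm for a seated panel. The bystanders have not moved and the robot is clear, so I'm handing in.

Run:
```python
from plant import robot
robot.job_done(); print(robot.observe()['time'])
```

```text
the job is handed in; nothing more can be done
the job is handed in; nothing more can be done
```

The drawer front is face down in the nest with the frame lying fully over on top of it, and the job was handed in at about 23 s of the 45 s allowed. I gripped the leftmost drawer front by its pull, laid it face up in the pocket and let go. I then pushed the red pin over with closed fingers, let the frame sink on its own, and raised the arm clear.

**Last checks:**
- **Frame:** the crank pin measured 72.5 mm to +x of the hinge and 20 mm up, against 73 and 19 mm expected. The frame's top corner measured 85 mm. So the frame is level on its stops.
- **Panel:** its bare back fills the frame opening. Its height is about 76.6 mm (median), against 76 mm if seated. Only 7 feature matches gave that height, and two or three of them were clearly wrong.
- **Disagreement:** in the oblique side view, the panel's far edge came out 5–8 mm short of nominal. About 3 mm of that is bias that also shows on the frame, and one pixel there is roughly 3.5 mm, so I put it down to resolution.
- **Bystanders:** by eye, the brush, pot and tape look where they were at the start. I did not measure them.

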